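# Let the dish tray past the spring stop

## Robot

A 6-joint arm with a two-finger parallel gripper is mounted at the origin on the work surface. World frame = base frame: x ahead of the robot, y to its left, z up, the work surface at z = 0. Lengths are in mm, angles in rad, forces in N, time in s.
With the tool pointing down it reaches from about 275 to 750 mm from the base axis. Payload 10.2 kg.
Tool frame: the origin (TCP) lies on the front face of the gripper's body, between the roots of the fingers; the fingertips stand 73 mm ahead of it and the grasp point (between the pads) lies 54 mm ahead of it; z points along the fingers, y is the line along which they close (so a half turn about z gives the same grasp; the last joint's range is limited). The gripper opens to 85 mm and grips with 20 to 120 N. Pads are 22 mm wide; open, the fingers measure 114 mm over their backs; the gripper's body (76 mm by 85 mm) begins 54 mm behind the grasp point. The pads swing forward as they close: fully open they stand 13 mm farther back than shut.
Start: joints at [1.01, 0.313, 1.498, -0, 1.331, -0.223], TCP at [174.005, 495.332, 303.894] pointing down, gripper open.
Joint ranges: [-2.94, 2.94], [-0.97, 2.17], [0.19, 2.56], [-1.23, 4.37], [0.02, 3.11], [-2.88, 2.88]. Speed limits (rad/s): [2.39, 2.39, 3.01, 3.14, 3.14, 3.14].

## Interface

Orientations are given as a unit quaternion [w, x, y, z].
In Python, from rig import * gives the robot as it stands.
- The arm moves only by the tool step_arm, never from a script. Its argument "plan" is a list of rows, each an object with "offset": the shift along the tool's x, y, z in cm, a list of three; "rot": the turn, a rotation vector about the tool's x, y, z in degrees, a list of three; "gripper": the finger opening in cm, from 0 to 8.54. In form: [{"offset": [x, y, z], "rot": [wx, wy, wz], "gripper": gripper}, ...]. A call has 1 to 12 rows; each row is the pose to reach, as a shift and turn from the pose commanded when the call began, along the tool's axes at that moment; what a row does not reach only later rows make up. A row lasts 1/10 s, in which the tool goes at most 50 mm and 8.59 degrees, less where a joint would pass 70% of its speed; a pose out of reach is approached as far as the arm can. A call with a gripper value outside its range is refused whole. The fingers move at their own pace and stop on an object; "squeeze" is the grip in N (left out, the last holds). Time passes only in rows, so rows that repeat a pose let the fingers close. It gives the time, the measured TCP pose, the force, the opening and the grip force at its end, in the units of the state.
- sense(): the state, without advancing time (a new reading comes with each control period).
- capture(name): name is "scene" or "top" or "wrist"; returns a dict with "color" (420x560x3 uint8, red, green, blue), "depth" (420x560 float32, mm along the optical axis (not along the pixel's ray), 0 where there is no reading), "vertical_fov" (degrees; the focal length in pixels is half the picture's height over the tangent of half this angle, whatever the lens; pixels are square), "cx", "cy" (the principal point, pixels), "rvec" (rotation vector, rad) and "tvec" (3), from world to camera coordinates, as OpenCV has them; the wrist camera has in their place "mount" (4x4, takes a point from camera to tool coordinates, whose origin is the TCP and whose axes are the flange's). Camera axes: x right, y down, z forward; pixel columns grow to the right and rows downward; lengths in mm; the calibration is good to about 2 mm. The wrist camera is an equidistant fisheye: a pixel r from the principal point sees the ray r / f radians off the axis. A picture is of the moment at which its call begins: read the wrist's pose just before it.
- finish_job(): hands the job in; it is judged then, once.
The state is a dict: "time_s": time; "joints": joint angles; "dq": joint speeds; "tau": joint torques, N m; "eef_pos": TCP position; "ee_rot": TCP orientation; "force": force on the tool from outside, world axes, zero at the start; "wrist_torque": the same for the moment, N m; "grip_width": opening from 0.0 (shut) to 1.0 (fully open); "grip_force": force on a finger pad.
Only numpy, scipy, OpenCV 4.12 (cv2) and the standard library are available. Lean on these libraries where they do the work, as an engineer would, in place of code of your own. Each camera call takes 0.05 s, during which the arm holds its last target. There are 200 camera calls.

## Task

The tray of dishes is held back on its track by a spring stop. With your fingertips press the stop's long bar down behind the tray and keep it down while you push the tray from behind past the stop's teeth, then push the tray on until it is fully home against the end of the track and let go, so that the stop springs up behind it. Only press and push: do not lift the tray or the dishes in it, and leave the other crockery and things on the table where they are.

Things in the scene. Friction and masses are not known exactly. Their poses are not given: they have to be found in the camera images.
- track: Fixed straight metal track, 150 mm wide (x), 349 mm long (y from -210 to +139). Origin: on the table top, on the centre line, level with the stop's teeth; z up. The tray slides along its +y on two ledges (tops 36 mm up, |x| 52 to 63 mm) between guide walls (|x| 63 to 71 mm, 48 mm high). Open channel between the ledges, with the stop in it; the -y end is open.
- end_face (a point): Point on the face of the end stop, the upright wall 60 mm high that closes the +y end of the track: track x 0, y +127 mm, 36 mm above the table.
- tray: Loose open plywood tray on the ledges, 120 mm wide (x), 110 long (y), 34 high, about 0.5 kg; origin: centre of its underside, 36 mm above the table. Its front (+y) face starts 5 to 37 mm short of the teeth. The raised stop blocks it at origin track y -61 mm; fully home its origin is at track y +72 mm. Pushing it takes up to about 10 N.
- tray_rear (a point): Point at the middle of the outside of the tray's rear (-y) wall, 17 mm above its underside, where it can be pushed. 55 mm behind the tray's origin; 11 mm beyond the teeth when the tray is fully home.
- stop (a joint): How far the spring stop is pressed down, m: 0 up, 0.014 fully down. One steel piece, a press bar with a crosspiece and two teeth; goes straight down without tilting wherever the bar is pressed, about 2 N to start, 4 N at the bottom. Pressed 8 mm or more, the teeth are below the tray's underside. It springs up when let go, once the tray is not over the teeth.
- bar_top (a point): Point on top of the press bar, at track x 0, y -180 mm; moves with the stop. The flat bar is 34 mm wide, lies on the track's centre line from y -200 to +25 mm and runs on under the tray; top 32 mm above the table when up, 18 when down. A fingertip can slide along it behind the tray and pass between the teeth.
- teeth_top (a point): Point midway between the two teeth, level with their tops; moves with the stop. Each tooth is 10 mm wide and 12 mm long, at track y 0, |x| 40 to 50 mm (80 mm clear between them); tops 44 mm above the table when up, 30 when down.
- dishes: Stack of three small white dishes standing loose in the tray, 80 mm across, 34 mm high, 0.25 kg, top about 75 mm above the table; origin at the centre of its underside.
- mug: Bystander, to be left alone: white mug, 82 mm across, 92 mm high, handle on its +y side; origin at the underside's centre.
- teacup: Bystander, to be left alone: blue cup without handle, 84 mm across, 60 mm high; origin at the underside's centre.
- saucers: Bystander, to be left alone: stack of white saucers, 136 mm across, 44 mm high; origin at the underside's centre.
- tape: Bystander, to be left alone: cardboard tape core lying flat, 92 mm across, 24 mm high; origin at the underside's centre.
- jar: Bystander, to be left alone: glass jar with steel cap, 68 mm across, 100 mm high; origin at the underside's centre.
- spoon: Bystander, to be left alone: steel spoon with a wooden handle, lying along its x axis, about 190 mm long; origin near its middle, on the table.
- bowl: Bystander, to be left alone: white bowl, 124 mm across, 58 mm high; origin at the underside's centre.

How it is judged (in metres and radians):
On the way, in this order (a step that is already met when the one before it is completed fails the run):
1. the stop's bar is held down by the fingers while the tray is still short of the teeth (value of joint stop above 0.008 m and contact force between the fingers and stop above 0.3 N and y of tray in the frame of track below -0.059 m), for 0.1 s.
2. the tray is pushed over the teeth while the fingers hold the bar down (value of joint stop above 0.007 m and contact force between the fingers and stop above 0.3 N and y of tray in the frame of track between -0.052 and 0.03 m), for 0.04 s.
At the end, for the whole second after the job is handed in: The tray lies flat and still on the ledges within 8 mm of the end stop, the stop is up behind it (joint under 3 mm), the dishes stand upright in the tray (y of tray in the frame of track above 0.064 m and z of tray in the frame of track between 0.033 and 0.04 m and value of joint stop below 0.003 m and angle between tray's own z axis and vertical below 0.06 rad and linear speed of tray below 0.01 m/s and horizontal distance between dishes and tray below 0.03 m and z of dishes in the frame of tray below 0.012 m and angle between dishes's own z axis and vertical below 0.15 rad); the robot touches nothing.
It fails at once if the tray is lifted (over 10 mm) or tipped (over 0.2 rad) (z of tray in the frame of track above 0.046 m or angle between tray's own z axis and vertical above 0.2 rad).
It fails at once if the dishes are lifted from the tray or tipped over (z of dishes in the frame of tray above 0.02 m or angle between dishes's own z axis and vertical above 0.4 rad).
It fails at once if a bystander is moved by more than 20 mm (distance of any of mug, teacup, saucers, tape, jar, spoon, bowl from where it was at the start of the episode above 0.02 m).
It also fails if it takes over 38 s, if anything falls off the work surface, if the arm or the gripper's body presses on something with over 40 N, if the wrist force passes 120 N, or if a joint passes its speed limit or range.

## Working session

There is one attempt and no reset: what is moved stays moved. The work goes in short steps, Python scripts to look and compute and a tool call to move; the robot and the scene stay as the last step left them, time stands still between calls to the robot, and variables do not carry over. Pictures are saved under pics/ and viewed, at most 10 in all, crops included, and the job is handed in when it is done.

Besides the shell and the picture viewer there is one more tool, called after "Emit:" as name(argument=value, ...), one argument or row to a line, values as JSON. step_arm: Moves the arm, as the interface text tells. Its arguments: {"type":"object","properties":{"plan":{"type":"array"},"squeeze":{"type":"number"}},"required":["plan"]}

```bash
ls; mkdir -p pics; python3 - <<'E'
from rig import *
import cv2,numpy as np,pickle
s=sense();print(s)
d={}
for n in("scene","top"):
    c=capture(n);d[n]=c;cv2.imwrite(f"pics/{n}0.png",cv2.cvtColor(c["color"],cv2.COLOR_RGB2BGR))
    print(n,{k:v for k,v in c.items() if k not in("color","depth")})
pickle.dump(d,open("c0.pkl","wb"))
E
```

```text
pics
{'time_s': 0.0, 'joints': array([ 1.00958177e+00,  3.13465081e-01,  1.49844749e+00,  1.72569294e-05,
        1.33099969e+00, -2.23426387e-01]), 'dq': array([ 0.00069302, -0.00120072, -0.00121406, -0.00061773, -0.00039497,
       -0.00114675]), 'tau': array([-1.17176191e-03, -4.12258458e+01, -2.59744585e+01, -2.35593934e-04,
        4.11848261e-03,  9.16201174e-06]), 'eef_pos': array([173.91638016, 495.1802728 , 303.32337813]), 'ee_rot': array([-2.60009900e-04,  1.68094262e-01,  9.85770705e-01, -6.06473645e-04]), 'force': array([ 0.87299911, -0.51295376,  0.08790276]), 'wrist_torque': array([ 0.02807282, -0.06962237,  0.02757538]), 'grip_force': 0.0, 'grip_width': 1.0008257295214837}
scene {'vertical_fov': 43.61898240878207, 'cx': 277.44597570865926, 'cy': 213.1067916048851, 'rvec': array([ 1.40358267,  2.24935331, -0.849822  ]), 'tvec': array([ 220.43259332, -333.82982471, 1688.91567416])}
top {'vertical_fov': 53.13153587297798, 'cx': 283.11292567769215, 'cy': 215.1199626685977, 'rvec': array([ 2.17690254, -2.19019638,  0.10448972]), 'tvec': array([  22.65421607,  527.15621815, 1151.84441167])}
```

View pics/top0.png

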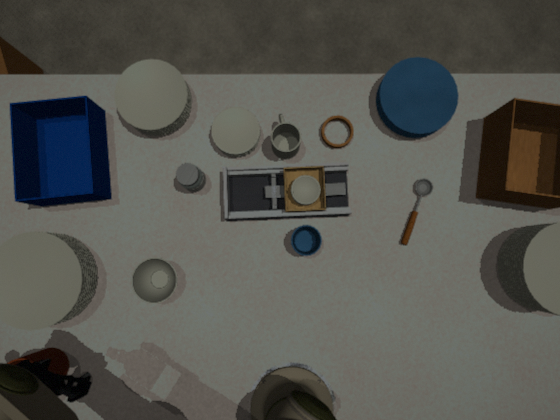

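View pics/scene0.png

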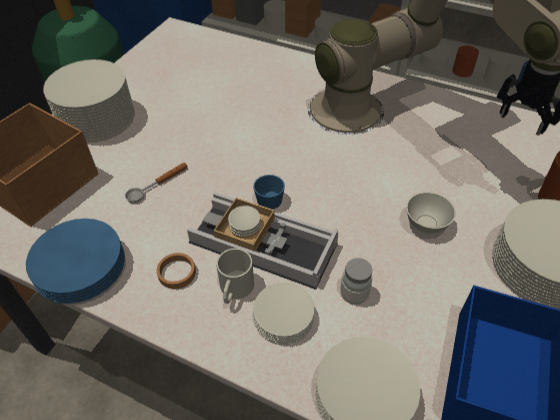

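Top view: track spans columns 224–350, rows 167–218, end stop on the left (x≈227), teeth at about (273,190), tray at (284–325, 168–212), bar end at (336,189). The scene view agrees. I'll zoom in and measure the track's edges.

```bash
cat > h.py <<'E'
import numpy as np,cv2,pickle
from scipy.spatial.transform import Rotation as R
def cast(c,uv,z):
    f=c["color"].shape[0]/2/np.tan(np.radians(c["vertical_fov"])/2)
    M=R.from_rotvec(c["rvec"]).as_matrix();o=-M.T@c["tvec"]
    d=M.T@np.array([(uv[0]-c["cx"])/f,(uv[1]-c["cy"])/f,1])
    return o+d*(z-o[2])/d[2]
E
python3 - <<'E'
from h import *
c=pickle.load(open("c0.pkl","rb"))["top"]
im=cv2.cvtColor(c["color"],cv2.COLOR_RGB2BGR)[155:230,215:360]
im=cv2.convertScaleAbs(cv2.resize(im,None,fx=5.5,fy=5.5,interpolation=cv2.INTER_CUBIC),alpha=1.4)
for k in range(0,145,10): cv2.putText(im,str(215+k),(int(k*5.5),10),0,.35,(0,0,255))
for k in range(5,75,10): cv2.putText(im,str(155+k),(0,int(k*5.5)),0,.35,(0,0,255))
cv2.imwrite("pics/topz.png",im)
for p in[(224,167),(350,167),(273,190),(350,218)]: print(p,cast(c,p,48))
# depth profile rows across the track, heights along centre row
d=c["depth"];f=210/np.tan(np.radians(c["vertical_fov"])/2);M=R.from_rotvec(c["rvec"]).as_matrix()
v,u=np.mgrid[:420,:560];P=np.stack([(u-c["cx"])/f*d,(v-c["cy"])/f*d,d],-1)
W=(P-c["tvec"])@M
np.save("W.npy",W)
print("row190 z",[(int(x),W[190,x].round().astype(int).tolist()) for x in range(220,356,3)])
E
```

```text
(224, 167) [659.10899599 181.79674546  48.        ]
(350, 167) [ 657.59448396 -166.10164022   48.        ]
(273, 190) [594.49846513  47.06647106  48.        ]
(350, 218) [ 516.15769924 -163.27049241   48.        ]
row190 z [(220, [602, 199, 3]), (223, [602, 191, -1]), (226, [593, 174, 62]), (229, [600, 172, 11]), (232, [601, 164, 7]), (235, [601, 156, 7]), (238, [601, 147, 6]), (241, [601, 139, 4]), (244, [601, 130, 5]), (247, [602, 122, 1]), (250, [601, 113, 5]), (253, [601, 105, 4]), (256, [601, 96, 3]), (259, [601, 87, 5]), (262, [601, 79, 5]), (265, [597, 70, 32]), (268, [597, 61, 31]), (271, [597, 53, 32]), (274, [597, 45, 30]), (277, [597, 36, 32]), (280, [597, 28, 33]), (283, [597, 19, 32]), (286, [596, 11, 38]), (289, [596, 3, 39]), (292, [591, -4, 73]), (295, [591, -13, 69]), (298, [591, -21, 67]), (301, [591, -29, 66]), (304, [591, -37, 71]), (307, [592, -45, 63]), (310, [591, -53, 69]), (313, [591, -61, 67]), (316, [591, -69, 70]), (319, [591, -77, 69]), (322, [596, -89, 36]), (325, [591, -94, 68]), (328, [596, -106, 30]), (331, [597, -115, 28]), (334, [596, -123, 30]), (337, [596, -131, 32]), (340, [595, -139, 36]), (343, [596, -148, 33]), (346, [600, -161, 2]), (349, [601, -171, -4]), (352, [601, -179, -3]), (355, [601, -188, -4])]
```

View pics/topz.png

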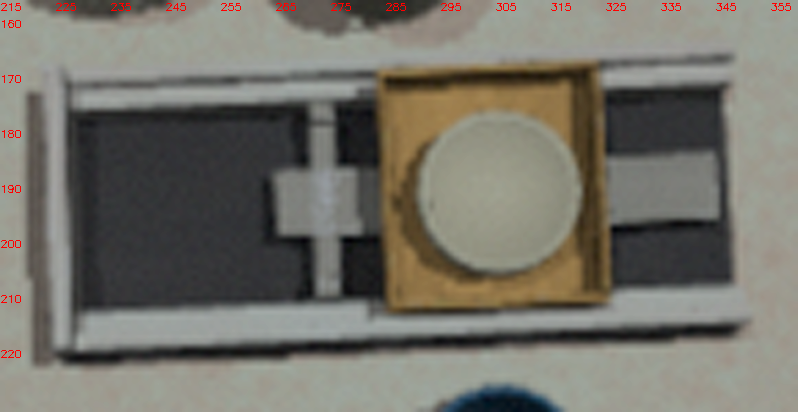

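```bash
python3 - <<'E'
from h import *
c=pickle.load(open("c0.pkl","rb"))["top"]
def z2(p): return ((p[0]+.5)/5.5-.5+215,(p[1]+.5)/5.5-.5+155)
for n,z,ps in[("bar -y end",32,[(718,151),(720,219)]),("bar +y end",32,[(273,170),(277,238)]),("crosspiece",32,[(323,103),(328,297)]),
 ("tray rear",70,[(598,65),(608,300)]),("tray front",70,[(378,70),(390,310)]),("wall inner +x",48,[(75,85),(600,66)]),("wall inner -x",48,[(75,315),(600,298)])]:
    print(n,[cast(c,z2(p),z).round(1).tolist()[:2] for p in ps])
    a,b=[cast(c,z2(p),z) for p in ps];print("   mid",((a+b)/2).round(1),"angle",np.degrees(np.arctan2(*(b-a)[:2])).round(1))
W=np.load("W.npy")
for n,(u,v) in dict(mug=(286,140),cup=(306,240),sau=(236,132),jar=(191,178),tape=(337,131),sp=(410,235)).items(): print(n,W[v,u].round())
E
```

```text
bar -y end [[618.2, -154.4], [583.4, -154.8]]
   mid [ 600.8 -154.6   32. ] angle -90.6
bar +y end [[609.6, 71.7], [574.9, 69.7]]
   mid [592.2  70.7  32. ] angle -93.2
crosspiece [[643.8, 46.2], [544.8, 44.1]]
   mid [594.3  45.1  32. ] angle -91.2
tray rear [[655.1, -89.9], [538.7, -93.0]]
   mid [596.9 -91.4  70. ] angle -91.6
tray front [[653.1, 18.6], [534.4, 13.5]]
   mid [593.8  16.1  70. ] angle -92.4
wall inner +x [[650.6, 170.1], [659.1, -93.3]]
   mid [654.8  38.4  48. ] angle 178.2
wall inner -x [[534.9, 169.6], [541.9, -91.5]]
   mid [538.4  39.   48. ] angle 178.5
mug [746.  10.   5.]
cup [458. -45.   4.]
sau [761. 150.  37.]
jar [620. 261. 101.]
tape [ 773. -138.    2.]
sp [ 470. -335.   20.]
```

Track: teeth level at about (594.5, 45.5), yaw ≈ +1.9° (track +y ≈ world +y). The tray's rear is at track y ≈ −137. Plan: with the fingers shut and the closing axis across the track, press the bar at y ≈ −170, then slide forward pushing the tray home.

Emit:
step_arm(
  plan=[
    {"offset":[-60.7,-44.4,6],"rot":[0,0,68.8],"gripper":0},
    {"offset":[-60.7,-44.4,6],"rot":[0,0,68.8],"gripper":0},
    {"offset":[-60.7,-44.4,6],"rot":[0,0,68.8],"gripper":0},
    {"offset":[-60.7,-44.4,6],"rot":[0,0,68.8],"gripper":0},
    {"offset":[-60.7,-44.4,6],"rot":[0,0,68.8],"gripper":0},
    {"offset":[-60.7,-44.4,6],"rot":[0,0,68.8],"gripper":0},
    {"offset":[-60.7,-44.4,6],"rot":[0,0,68.8],"gripper":0},
    {"offset":[-60.7,-44.4,6],"rot":[0,0,68.8],"gripper":0},
    {"offset":[-60.7,-44.4,6],"rot":[0,0,68.8],"gripper":0},
    {"offset":[-60.7,-44.4,6],"rot":[0,0,68.8],"gripper":0},
    {"offset":[-60.7,-44.4,6],"rot":[0,0,68.8],"gripper":0},
    {"offset":[-60.7,-44.4,6],"rot":[0,0,68.8],"gripper":0},
  ],
  squeeze=20,
)

```text
time_s: 1.3
eef_pos: [513.2, 0.2, 255.8]
ee_rot: [-0.0, 0.696, 0.718, -0.0]
force: [0.3, 0.9, 0.8]
grip_width: -0.001
grip_force: 0.0
```

Emit:
step_arm(
  plan=[
    {"offset":[-12.5,8.2,3],"rot":[0,0,0],"gripper":0},
    {"offset":[-12.5,8.2,6],"rot":[0,0,0],"gripper":0},
    {"offset":[-12.5,8.2,9],"rot":[0,0,0],"gripper":0},
    {"offset":[-12.5,8.2,9],"rot":[0,0,0],"gripper":0},
    {"offset":[-12.5,8.2,9],"rot":[0,0,0],"gripper":0},
    {"offset":[-12.5,8.2,9],"rot":[0,0,0],"gripper":0},
  ],
)

```text
time_s: 1.9
eef_pos: [598.2, -119.8, 166.0]
ee_rot: [-0.001, 0.696, 0.718, -0.0]
force: [-0.3, 0.9, 0.4]
grip_width: -0.0
grip_force: 0.0
```

```bash
python3 - <<'E'
from rig import *
from h import *
s=sense();print(s["eef_pos"],s["ee_rot"],s["force"])
w=capture("wrist");t=capture("top")
pickle.dump((s,w,t),open("c1.pkl","wb"));print({k:v for k,v in w.items() if k not in("color","depth")})
a=cv2.cvtColor(w["color"],cv2.COLOR_RGB2BGR)
b=cv2.resize(cv2.cvtColor(t["color"],cv2.COLOR_RGB2BGR)[140:240,215:375],(560,350))
cv2.imwrite("pics/w1.png",cv2.convertScaleAbs(a,alpha=1.4));cv2.imwrite("pics/t1.png",b)
E
```

```text
[ 598.21728768 -119.83576588  166.04045439] [-5.26054923e-04  6.95712335e-01  7.18320300e-01 -1.28386115e-04] [-0.27971681  0.89486501  0.39524452]
{'vertical_fov': 65.70646984690485, 'cx': 280.27925689274497, 'cy': 205.17902226722248, 'mount': array([[-5.57887526e-04, -9.54376653e-01, -2.98604910e-01,
         7.64255340e+01],
       [ 9.99999817e-01, -4.62319256e-04, -3.90685870e-04,
        -1.34246714e+00],
       [ 2.34810673e-04, -2.98605073e-01,  9.54376736e-01,
        -7.02848123e+01],
       [ 0.00000000e+00,  0.00000000e+00,  0.00000000e+00,
         1.00000000e+00]])}
```

View pics/w1.png

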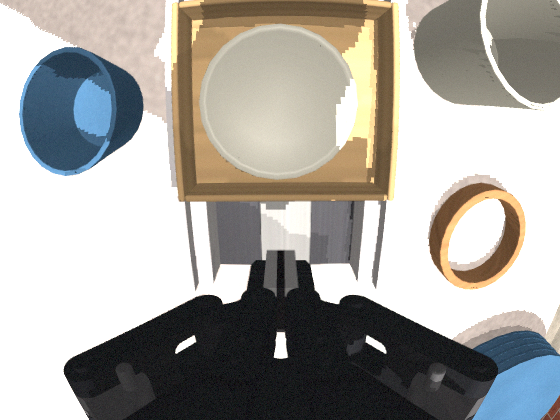

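Wrist view: tray rear edge at row ~198 (cols 178–395), bar at columns 262–312 rows 200–262, closed fingertips at (281, 255). Compute the offsets.

```bash
python3 - <<'E'
from h import *
s,w,t=pickle.load(open("c1.pkl","rb"))
q=s["ee_rot"];Rt=R.from_quat([q[1],q[2],q[3],q[0]]).as_matrix();f=210/np.tan(np.radians(w["vertical_fov"])/2)
print(Rt[:,:2])
O=np.array([594.5,45.5]);a=np.radians(1.9);T=np.array([[np.cos(a),np.sin(a)],[-np.sin(a),np.cos(a)]])
print("tcp track",T@(s["eef_pos"][:2]-O))
def wc(u,v,z):
    p=np.array([u-w["cx"],v-w["cy"]]);r=np.hypot(*p);th=r/f
    d=np.r_[p/r*np.sin(th),np.cos(th)];M=w["mount"]
    o=Rt@M[:3,3]+s["eef_pos"];d=Rt@M[:3,:3]@d
    return o+d*(z-o[2])/d[2]
for n,u,v,z in[("barL",262,235,32),("barR",312,235,32),("barL",262,215,32),("barR",311,215,32),("trayrear L",180,198,70),("trayrear R",394,198,70),("wallL inner",212,240,48),("wallR inner",361,240,48),("tip",281,255,93)]:
    p=wc(u,v,z);print(n,p.round(1),"track",(T@(p[:2]-O)).round(1))
E
```

```text
[[-3.19681408e-02  9.99488452e-01]
 [ 9.99488722e-01  3.19686613e-02]
 [ 5.77112254e-04 -9.16410503e-04]]
tcp track [  -1.76649284 -165.36811425]
barL [ 584.5 -129.    32. ] track [ -15.8 -174. ]
barR [ 618.6 -127.9   32. ] track [  18.3 -174.1]
barL [ 584.3 -114.6   32. ] track [ -15.5 -159.6]
barR [ 617.  -113.5   32. ] track [  17.2 -159.7]
trayrear L [540.7 -93.1  70. ] track [ -58.4 -136.7]
trayrear R [658.9 -89.3  70. ] track [  59.9 -136.8]
wallL inner [ 553.2 -127.1   48. ] track [ -47.  -171.1]
wallR inner [ 648.8 -124.2   48. ] track [  48.7 -171.4]
tip [ 596.9 -113.8   93. ] track [  -2.9 -159.3]
```

Emit:
step_arm(
  plan=[
    {"offset":[-0.5,0.3,2],"rot":[0,0,0],"gripper":0},
    {"offset":[-0.5,0.3,4],"rot":[0,0,0],"gripper":0},
    {"offset":[-0.5,0.3,5.5],"rot":[0,0,0],"gripper":0},
    {"offset":[-0.5,0.3,5.7],"rot":[0,0,0],"gripper":0},
    {"offset":[-0.5,0.3,5.7],"rot":[0,0,0],"gripper":0},
    {"offset":[-0.5,0.3,5.7],"rot":[0,0,0],"gripper":0},
  ],
)

```text
time_s: 2.6
eef_pos: [602.0, -125.0, 110.4]
ee_rot: [0.001, 0.696, 0.719, 0.0]
force: [0.5, 0.2, 0.0]
grip_width: -0.001
grip_force: 0.0
```

Emit:
step_arm(
  plan=[
    {"offset":[0,0,0.3],"rot":[0,0,0],"gripper":0},
    {"offset":[0,0,0.6],"rot":[0,0,0],"gripper":0},
    {"offset":[0,0,0.8],"rot":[0,0,0],"gripper":0},
    {"offset":[0,0,0.8],"rot":[0,0,0],"gripper":0},
    {"offset":[0,0,0.8],"rot":[0,0,0],"gripper":0},
  ],
)

```text
time_s: 3.1
eef_pos: [601.8, -125.1, 101.4]
ee_rot: [0.0, 0.696, 0.718, 0.0]
force: [1.2, -0.0, 1.9]
grip_width: -0.002
grip_force: 1.2
```

Emit:
step_arm(
  plan=[
    {"offset":[0,0,0.3],"rot":[0,0,0],"gripper":0},
    {"offset":[0,0,0.6],"rot":[0,0,0],"gripper":0},
    {"offset":[0,0,0.75],"rot":[0,0,0],"gripper":0},
    {"offset":[0,0,0.75],"rot":[0,0,0],"gripper":0},
    {"offset":[0,0,0.75],"rot":[0,0,0],"gripper":0},
    {"offset":[0,0,0.75],"rot":[0,0,0],"gripper":0},
  ],
)

```text
time_s: 3.7
eef_pos: [601.7, -125.1, 93.9]
ee_rot: [0.0, 0.696, 0.718, 0.0]
force: [3.3, -1.2, 3.5]
grip_width: 0.001
grip_force: 1.7
```

```bash
python3 - <<'E'
from rig import *
from h import *
s=sense();print(s["eef_pos"],s["force"])
w=capture("wrist");t=capture("scene")
f=lambda c:cv2.cvtColor(c["color"],cv2.COLOR_RGB2BGR)
a=f(w);b=cv2.resize(f(t)[160:300,170:350],(540,420))
cv2.imwrite("pics/w2.png",cv2.resize(np.hstack([a,b]),(800,305)))
E
```

```text
[ 601.729945   -125.05936484   93.87486661] [ 3.31842159 -1.2106681   3.51806211]
```

View pics/w2.png

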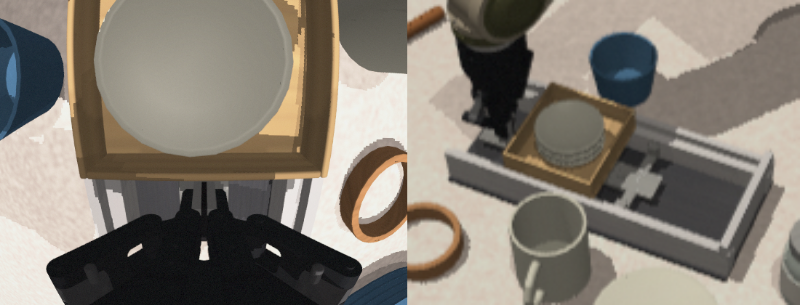

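Bar is down about 11 mm with a 3.5 N press; the fingers are centred on the bar, clear of the tray and walls. Pushing forward now.

Emit:
step_arm(
  plan=[
    {"offset":[0.5,0,0],"rot":[0,0,0],"gripper":0},
    {"offset":[1.0,0,0],"rot":[0,0,0],"gripper":0},
    {"offset":[1.5,0,0],"rot":[0,0,0],"gripper":0},
    {"offset":[1.9,0,0],"rot":[0,0,0],"gripper":0},
    {"offset":[2.2,0,0],"rot":[0,0,0],"gripper":0},
    {"offset":[2.5,0,0],"rot":[0,0,0],"gripper":0},
    {"offset":[2.8,0,0],"rot":[0,0,0],"gripper":0},
    {"offset":[3.1,0,0],"rot":[0,0,0],"gripper":0},
    {"offset":[3.5,0,0],"rot":[0,0,0],"gripper":0},
  ],
)

```text
time_s: 4.7
eef_pos: [600.4, -90.3, 93.7]
ee_rot: [0.0, 0.696, 0.718, -0.0]
force: [0.5, -5.9, 3.2]
grip_width: -0.001
grip_force: 1.7
```

Emit:
step_arm(
  plan=[
    {"offset":[0.5,0,0],"rot":[0,0,0],"gripper":0},
    {"offset":[1.0,0,0],"rot":[0,0,0],"gripper":0},
    {"offset":[1.5,0,0],"rot":[0,0,0],"gripper":0},
    {"offset":[2.0,0,0],"rot":[0,0,0],"gripper":0},
    {"offset":[2.5,0,0],"rot":[0,0,0],"gripper":0},
    {"offset":[3.0,0,0],"rot":[0,0,0],"gripper":0},
    {"offset":[3.5,0,0],"rot":[0,0,0],"gripper":0},
    {"offset":[4.0,0,0],"rot":[0,0,0],"gripper":0},
    {"offset":[4.4,0,0],"rot":[0,0,0],"gripper":0},
  ],
)

```text
time_s: 5.6
eef_pos: [598.9, -46.1, 93.6]
ee_rot: [0.0, 0.696, 0.718, -0.0]
force: [0.3, -6.4, 2.6]
grip_width: 0.0
grip_force: 1.7
```

Emit:
step_arm(
  plan=[
    {"offset":[0.5,0,0],"rot":[0,0,0],"gripper":0},
    {"offset":[1.0,0,0],"rot":[0,0,0],"gripper":0},
    {"offset":[1.5,0,0],"rot":[0,0,0],"gripper":0},
    {"offset":[2.0,0,0],"rot":[0,0,0],"gripper":0},
    {"offset":[2.5,0,0],"rot":[0,0,0],"gripper":0},
    {"offset":[3.0,0,0],"rot":[0,0,0],"gripper":0},
    {"offset":[3.5,0,0],"rot":[0,0,0],"gripper":0},
    {"offset":[4.0,0,0],"rot":[0,0,0],"gripper":0},
    {"offset":[4.5,0,0],"rot":[0,0,0],"gripper":0},
    {"offset":[5.0,0,0],"rot":[0,0,0],"gripper":0},
    {"offset":[5.5,0,0],"rot":[0,0,0],"gripper":0},
    {"offset":[6.0,0,0],"rot":[0,0,0],"gripper":0},
  ],
)

```text
time_s: 6.8
eef_pos: [597.0, 13.7, 93.7]
ee_rot: [0.0, 0.696, 0.718, -0.0]
force: [-0.1, -7.2, 3.4]
grip_width: 0.003
grip_force: 1.7
```

Emit:
step_arm(
  plan=[
    {"offset":[0.4,0,0],"rot":[0,0,0],"gripper":0},
    {"offset":[0.8,0,0],"rot":[0,0,0],"gripper":0},
    {"offset":[1.2,0,0],"rot":[0,0,0],"gripper":0},
    {"offset":[1.6,0,0],"rot":[0,0,0],"gripper":0},
    {"offset":[2.0,0,0],"rot":[0,0,0],"gripper":0},
    {"offset":[2.2,0,0],"rot":[0,0,0],"gripper":0},
  ],
)

```text
time_s: 7.4
eef_pos: [596.2, 35.8, 93.7]
ee_rot: [0.0, 0.696, 0.718, -0.001]
force: [0.2, -6.4, 3.3]
grip_width: -0.002
grip_force: 1.7
```

Emit:
step_arm(
  plan=[
    {"offset":[0.2,0,0],"rot":[0,0,0],"gripper":0},
    {"offset":[0.4,0,0],"rot":[0,0,0],"gripper":0},
    {"offset":[0.6,0,0],"rot":[0,0,0],"gripper":0},
    {"offset":[0.6,0,0],"rot":[0,0,0],"gripper":0},
  ],
)

```text
time_s: 7.8
eef_pos: [596.1, 41.8, 93.7]
ee_rot: [0.0, 0.696, 0.718, -0.0]
force: [1.1, -5.0, 3.3]
grip_width: 0.002
grip_force: 1.7
```

```bash
python3 - <<'E'
from rig import *
from h import *
s=sense();print(s["eef_pos"],s["force"])
t=capture("top");w=capture("wrist")
f=lambda c:cv2.cvtColor(c["color"],cv2.COLOR_RGB2BGR)
b=cv2.resize(f(t)[155:230,215:315],(560,420),interpolation=cv2.INTER_CUBIC)
cv2.imwrite("pics/w3.png",cv2.resize(np.hstack([f(w),b]),(800,300)))
E
```

```text
[596.05883054  41.80119034  93.6549076 ] [ 1.13035956 -4.95622409  3.32091721]
```

View pics/w3.png

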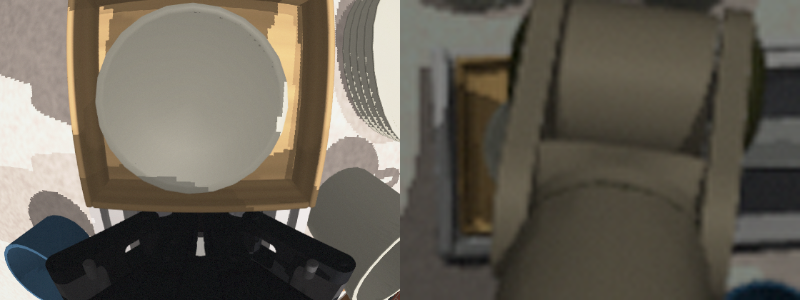

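Left half (wrist): fingers against the tray's rear wall (row ~208), dishes upright. Right half (top): the tray's front edge (~col 455) is nearly at the end stop (~col 448). A few millimetres are left, so I'll nudge until the force rises.

Emit:
step_arm(
  plan=[
    {"offset":[0.15,0,0],"rot":[0,0,0],"gripper":0},
    {"offset":[0.3,0,0],"rot":[0,0,0],"gripper":0},
    {"offset":[0.3,0,0],"rot":[0,0,0],"gripper":0},
  ],
)

```text
time_s: 8.2
eef_pos: [596.0, 44.7, 93.6]
ee_rot: [0.0, 0.696, 0.718, -0.0]
force: [0.3, -6.0, 4.3]
grip_width: -0.003
grip_force: 1.7
```

Emit:
step_arm(
  plan=[
    {"offset":[0.15,0,0],"rot":[0,0,0],"gripper":0},
    {"offset":[0.25,0,0],"rot":[0,0,0],"gripper":0},
    {"offset":[0.25,0,0],"rot":[0,0,0],"gripper":0},
  ],
)

```text
time_s: 8.5
eef_pos: [595.9, 47.2, 93.7]
ee_rot: [0.0, 0.696, 0.718, -0.0]
force: [0.6, -5.9, 3.2]
grip_width: -0.001
grip_force: 1.7
```

Emit:
step_arm(
  plan=[
    {"offset":[0.1,0,0],"rot":[0,0,0],"gripper":0},
    {"offset":[0.2,0,0],"rot":[0,0,0],"gripper":0},
    {"offset":[0.2,0,0],"rot":[0,0,0],"gripper":0},
  ],
)

```text
time_s: 8.8
eef_pos: [596.0, 48.8, 93.7]
ee_rot: [0.0, 0.696, 0.718, -0.0]
force: [1.0, -7.6, 2.9]
grip_width: -0.002
grip_force: 1.7
```

Emit:
step_arm(
  plan=[
    {"offset":[0.1,0,0],"rot":[0,0,0],"gripper":0},
    {"offset":[0.2,0,0],"rot":[0,0,0],"gripper":0},
    {"offset":[0.2,0,0],"rot":[0,0,0],"gripper":0},
  ],
)

```text
time_s: 9.1
eef_pos: [596.4, 49.2, 93.8]
ee_rot: [0.002, 0.696, 0.718, -0.001]
force: [2.2, -18.0, 2.9]
grip_width: -0.0
grip_force: 1.7
```

Force rose to 18 N: the tray is home. Back off, then lift straight up.

Emit:
step_arm(
  plan=[
    {"offset":[-0.4,0,0],"rot":[0,0,0],"gripper":0},
    {"offset":[-0.9,0,0],"rot":[0,0,0],"gripper":0},
    {"offset":[-1.4,0,0],"rot":[0,0,0],"gripper":0},
    {"offset":[-1.4,0,0],"rot":[0,0,0],"gripper":0},
    {"offset":[-1.4,0,-0.7],"rot":[0,0,0],"gripper":0},
    {"offset":[-1.4,0,-1.5],"rot":[0,0,0],"gripper":0},
    {"offset":[-1.4,0,-4],"rot":[0,0,0],"gripper":0},
    {"offset":[-1.4,0,-8],"rot":[0,0,0],"gripper":0},
    {"offset":[-6,0,-12],"rot":[0,0,0],"gripper":0},
    {"offset":[-10,0,-15],"rot":[0,0,0],"gripper":0},
    {"offset":[-14,0,-15],"rot":[0,0,0],"gripper":0},
    {"offset":[-14,0,-15],"rot":[0,0,0],"gripper":0},
  ],
)

```text
time_s: 10.3
eef_pos: [600.5, -93.4, 245.6]
ee_rot: [0.002, 0.697, 0.717, 0.0]
force: [-0.4, 0.8, 0.7]
grip_width: -0.004
grip_force: 0.0
```

```bash
python3 - <<'E'
from rig import *
from h import *
s=sense();print(s["time_s"],s["eef_pos"],s["force"])
t=capture("scene");w=capture("wrist")
f=lambda c:cv2.cvtColor(c["color"],cv2.COLOR_RGB2BGR)
b=cv2.resize(f(t)[160:300,170:357],(560,420),interpolation=cv2.INTER_CUBIC)
cv2.imwrite("pics/w4.png",cv2.resize(np.hstack([f(w),b]),(800,300)))
M=R.from_rotvec(t["rvec"]).as_matrix();fo=210/np.tan(np.radians(t["vertical_fov"])/2);d=t["depth"]
v,u=np.mgrid[:420,:560];P=np.stack([(u-t["cx"])/fo*d,(v-t["cy"])/fo*d,d],-1);W=((P-t["tvec"])@M).reshape(-1,3)
for x in(-45,0,45):
  for y in(-100,0,):
    p=np.array([595.5-.033*y+x,45.5+y+.033*x]);k=np.hypot(*(W[:,:2]-p).T)<4;print(x,y,np.median(W[k,2]) if k.any() else None,k.sum())
E
```

```text
10.3 [600.47211568 -93.44733887 245.59591563] [-0.42766923  0.7565195   0.72427386]
-45 -100 6.332682472527329 8
-45 0 44.399275599907014 6
0 -100 319.7875078280492 27
0 0 31.603113853933813 5
45 -100 465.5421259866809 13
45 0 41.941400072642985 7
```

View pics/w4.png

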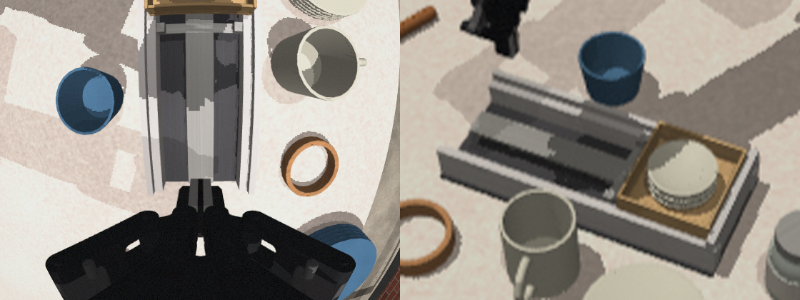

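The tray sits against the end stop with its dishes upright. The teeth measure 42–44 mm high and the bar 32 mm, so the stop is up. The bystanders have not moved and the arm is clear.

```bash
python3 -c "
from rig import *
print(finish_job())"
```

```text
the job is handed in; nothing more can be done
None
```

The tray is pushed home against the end stop with its dishes upright, the stop has sprung up behind it, the bystanders look undisturbed, and the job is handed in at about 10 s; no verdict was returned.

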